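# Power up the soldering bench

## Robot

A 6-joint arm with a two-finger parallel gripper is mounted at the origin on the work surface. World frame = base frame: x ahead of the robot, y to its left, z up, the work surface at z = 0. Lengths are in mm, angles in rad, forces in N, time in s.
With the tool pointing down it reaches from about 350 to 775 mm from the base axis. Payload 7.3 kg.
Tool frame: the origin (TCP) lies at the very end of the fingers, on their centre line; the grasp point (between the pads) lies 19 mm behind it; z points along the fingers, y is the line along which they close (so a half turn about z gives the same grasp; the last joint's range is limited). The gripper opens to 92 mm and grips with 3 to 60 N. Pads are 19 mm wide; open, the fingers measure 130 mm over their backs; the gripper's body (75 mm by 190 mm) begins 47 mm behind the grasp point.
Start: joints at [-0.146, 0.342, 1.524, -0, 1.275, -0.146], TCP at [525.019, 0.019, 226.741] pointing down, gripper open.
Joint ranges: [-2.53, 2.53], [-0.77, 2.02], [0.04, 2.7], [-1, 4.14], [0.28, 2.66], [-3.11, 3.11]. Speed limits (rad/s): [2.57, 2.57, 3.14, 3.14, 3.14, 3.14].

## Interface

Orientations are given as [roll, pitch, yaw] about the fixed x, y, z axes, in that order (R = Rz(yaw) Ry(pitch) Rx(roll)).
In Python, from plant import * gives the robot as it stands.
- The arm moves only by the tool arm_command, never from a script. Its arguments are lists of equal length, an entry for each row: "gripper": the finger opening in mm, from 0 to 91.8; "dp": the shift along the tool's x, y, z in units of 25 mm (1.0 is 25 mm), a list of three; "twist": the turn about the tool's z in units of 5 degrees (1.0 is 5 degrees). A call has exactly 5 rows; each row shifts and turns the commanded pose from where the row before left it, along the tool's axes as they then stand; what a row does not reach is not made up. A row lasts 1/8 s, in which the tool goes at most 62.5 mm and 10.7 degrees, less where a joint would pass 70% of its speed; a pose out of reach is approached as far as the arm can. A call is refused whole if a number of a shift passes 1 or a number of a turn 1, either way. A call with a gripper value outside its range is refused whole. The fingers move at their own pace and stop on an object; the grip force is fixed at half the most. Time passes only in rows, so rows that do not move let the fingers close, or fill a call up. It gives the time, the measured TCP pose, the force, the opening and the grip force at its end, in the units of the state.
- get_obs(): the state, without advancing time (a new reading comes with each control period).
- capture(name): name is "scene" or "side" or "wrist"; returns the picture (400x640x3 uint8, red, green, blue); there is no depth.
- get_calibration(name): a dict with "mtx" (3x3 intrinsics, pixels), "dist_coeffs" ([k1, k2, p1, p2, k3] as OpenCV has them; the pictures are not rectified), "position" and "attitude" of the camera in the world; the wrist camera has in their place "mount" (4x4, takes a point from camera to tool coordinates, whose origin is the TCP and whose axes are the flange's). Camera axes: x right, y down, z forward; pixel columns grow to the right and rows downward; lengths in mm; the calibration is good to about 2 mm. A picture is of the moment at which its call begins: read the wrist's pose just before it. get_calibration takes no time and is no camera call.
- close_job(): hands the job in; it is judged then, once.
The state is a dict: "time": time; "joint_positions": joint angles; "dq": joint speeds; "tau": joint torques, N m; "tool_pos": TCP position; "tcp_rot": TCP orientation; "contact_force": force on the tool from outside, world axes, zero at the start; "moment": the same for the moment, N m; "grip_width": finger opening in mm; "finger_force": force on a finger pad.
Only numpy, scipy, OpenCV 4.12 (cv2) and the standard library are available. Lean on these libraries where they do the work, as an engineer would, in place of code of your own. Each camera call takes 0.05 s, during which the arm holds its last target. There are 200 camera calls.

## Task

Power up the soldering bench in this order, pressing with the fingertips: first push the raised end of the red rocker on the white socket strip all the way down, then press the green key on the grey fume extractor fully in, then press the white key on the blue soldering station fully in. Leave the station's yellow key alone, do not lift the socket strip or push it out of place, and do not disturb the bottle, the solder reel or the orange tub.

Things in the scene. Friction and masses are not known exactly. Their poses are not given: they have to be found in the camera images.
- strip: White two-way socket strip, 200 mm long (its x) x 64 mm wide (its y) x 40 mm high, 0.7 kg, loose on the bench. Origin: centre of its underside; z up. Two round sockets lie flush in its top at x = +12 and +66 mm. The red rocker sits at x = -55 mm; the rocker end to be pressed is the one towards the sockets (+x side of the rocker).
- rocker (a joint): See-saw angle of the red rocker (50 mm long along the strip's x, 26 mm wide, 12 mm thick) about a pivot along the strip's y, 46 mm above the bench at strip x = -55 mm. About 0 rad = off, end towards the sockets raised; 0.5 rad = on, that end fully down. No spring: it stays where it is left; about 3 to 5 N at the end moves it. The middle of its top is 52 mm above the bench; switched on, its pressed end still stands about 6 mm proud of the strip's top.
- rocker_end (a point): Point on the rocker's top face, marked by a small white bar, 18 mm from the pivot on the end to be pressed; it moves with the rocker: about 56 mm above the bench when off, about 47 mm when on. The raised end's edge is 7 mm further along the strip's +x.
- extractor: Grey fume extractor box, 130 x 130 mm, 77 mm high, fixed to the bench, round black fan grille on its front (-x) face. Origin: centre of its underside. One green key on top.
- green_key_top (a point): Centre of the top face of the green round key (24 mm diameter) on the extractor. Out, it stands 16 mm above the extractor's top (93 mm above the bench), pressed fully in 8 mm (85 mm). A steel collar 32 mm wide and 3 mm high surrounds it.
- green_key (a joint): How far the green key is pressed in, m: 0 out, 0.008 fully in. Push latch: takes about 4 N all the way, then meets a hard stop, and stays in when let go.
- station: Blue soldering station box, 130 x 130 mm, 77 mm high, fixed to the bench; black front panel with green display on its -x face. Origin: centre of its underside. A white and a yellow key on top, 64 mm apart side by side along its y; which one is left varies.
- white_key_top (a point): Centre of the top face of the white round key on the station; same size, heights and collar as the green key.
- white_key (a joint): How far the white key is pressed in, m: 0 out, 0.008 fully in; same push latch as the green key (about 4 N, stays in).
- yellow_key_top (a point): Centre of the top face of the yellow round key on the station, same size and heights as the others; must not be pressed.
- yellow_key (a joint): How far the yellow key is pressed in, m: 0 out, 0.008 fully in; about 4 N presses it and it stays in.
- bottle: Green bottle standing on the bench behind the devices, 60 mm diameter, 200 mm high, loose. Origin: centre of its underside.
- reel: Steel-coloured solder reel standing on its flange at one side of the devices, 54 mm diameter, 38 mm high, loose. Origin: centre of its underside.
- tub: Open orange plastic tub at the other side of the devices, 130 (its x) x 80 (its y) mm, 35 mm high, loose. Origin: centre of its underside.
There are look-alikes about, which are no part of the job. Of the things that look like the strip, the larger one is meant. Of the things that look like the bottle, the larger one is meant.

How it is judged:
By the outcome, as a careful person would: the job done as asked, in the order asked, and still so for the second after the job is handed in, with the robot touching nothing.
It also fails if it takes over 50 s, if anything falls off the work surface, if the arm or the gripper's body presses on something with over 40 N, if the wrist force passes 120 N, or if a joint passes its speed limit or range.

## Working session

There is one attempt and no reset: what is moved stays moved. The work goes in short steps, Python scripts to look and compute and a tool call to move; the robot and the scene stay as the last step left them, time stands still between calls to the robot, and variables do not carry over. Pictures are saved under pics/ and viewed, at most 10 in all, crops included, and the job is handed in when it is done.

Besides the shell and the picture viewer there is one more tool, called after "Call:" as name(argument=value, ...) on one line, values as JSON. arm_command: Moves the arm, as the interface text tells. Its arguments: {"type":"object","properties":{"gripper":{"type":"array"},"dp":{"type":"array"},"twist":{"type":"array"}},"required":["gripper","dp","twist"]}

```bash
ls; mkdir -p pics; python3 - <<'E'
from plant import *
import cv2,numpy as np
o=get_obs();print(o)
for n in("scene","side","wrist"):
    im=capture(n);cv2.imwrite(f"pics/{n}0.png",im[:,:,::-1]);print(n,get_calibration(n))
E
```

```text
pics
{'time': 0.0, 'joint_positions': array([-1.46003204e-01,  3.42720215e-01,  1.52502924e+00,  2.01708472e-06,
        1.27541047e+00, -1.45999557e-01]), 'dq': array([ 7.08497420e-05,  1.22774934e-03,  9.66502096e-04, -1.04957968e-03,
       -3.23811508e-04, -1.08621008e-03]), 'tau': array([ 7.61924657e-04, -4.31245601e+01, -2.44219762e+01,  7.17750052e-02,
        5.59406646e-02, -1.04314388e-04]), 'tool_pos': array([5.24583068e+02, 8.25063436e-02, 2.26042008e+02]), 'tcp_rot': array([-3.14004234e+00, -2.29916907e-04,  1.57079191e+00]), 'contact_force': array([ 0.1182729 , -0.10604786,  0.4675891 ]), 'moment': array([-0.06647043,  0.01793866, -0.05701141]), 'finger_force': 0.0, 'grip_width': 91.55377682557152}
scene {'mtx': array([[489.9861741 ,   0.        , 323.33639617],
       [  0.        , 489.9861741 , 189.06366606],
       [  0.        ,   0.        ,   1.        ]]), 'dist_coeffs': array([-0.000932,  0.      ,  0.      ,  0.      ,  0.      ]), 'position': array([1725.28988378, -230.98091513,  921.13105509]), 'attitude': array([-2.21636320e+00,  2.39390112e-04,  1.36862846
[... 299 characters left out ...]
-651.27065775,  743.96316713]), 'attitude': array([-2.2415448 , -0.00625717, -0.62881948])}
wrist {'mtx': array([[276.12802583,   0.        , 322.19273916],
       [  0.        , 276.12802583, 200.50644456],
       [  0.        ,   0.        ,   1.        ]]), 'dist_coeffs': array([-0.04463405,  0.        ,  0.        ,  0.        ,  0.        ]), 'mount': array([[ 1.24901637e-03, -9.64388547e-01, -2.64486617e-01,
         7.12416403e+01],
       [ 9.99999178e-01,  1.12776206e-03,  6.10293765e-04,
         8.64296654e-01],
       [-2.90282345e-04, -2.64487162e-01,  9.64389163e-01,
        -1.57278427e+02],
       [ 0.00000000e+00,  0.00000000e+00,  0.00000000e+00,
         1.00000000e+00]])}
```

View pics/scene0.png

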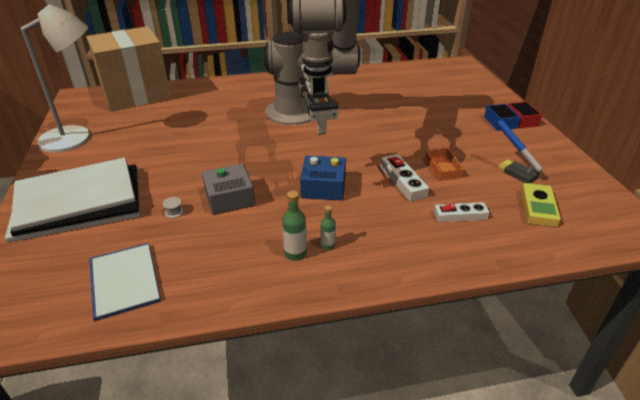

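View pics/side0.png

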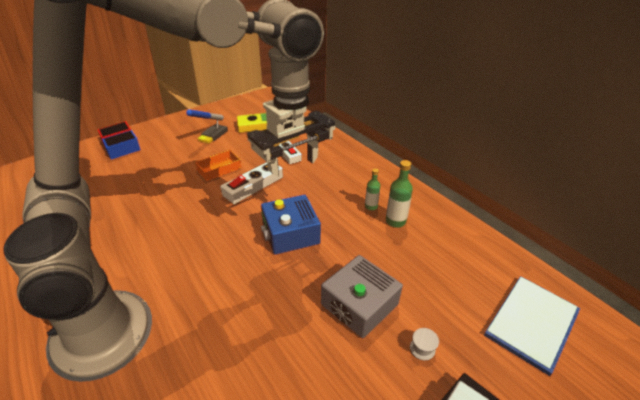

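View pics/wrist0.png

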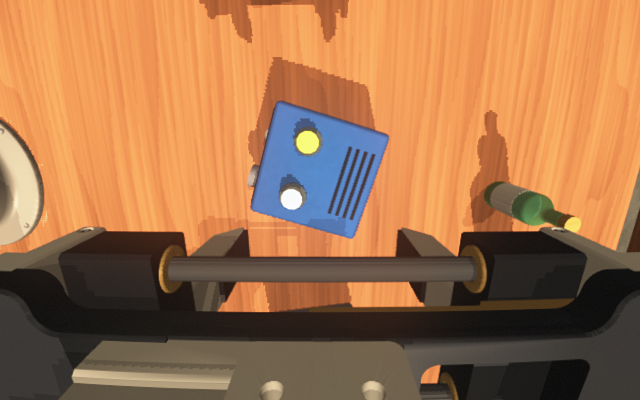

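The scene shows the larger white strip at about (405,177), with its rocker at (396,162) and its sockets at (404,178) and (417,188). A smaller look-alike strip is at (462,212). The extractor's green key is at (222,173). On the station, the white key is at (314,161) and the yellow at (335,161). The tub is at (444,163), the reel at (173,207) and the large bottle at (294,235). In the side view, the green key is at (359,290), the white at (285,219), the yellow at (279,204) and the strip at (252,182). The wrist view shows the station with yellow at (307,142) and white at (291,199).

```bash
cat > h.py <<'E'
from plant import *
import cv2,numpy as np
from scipy.spatial.transform import Rotation as Ro
def pose(n,o=None):
    c=get_calibration(n)
    if n=="wrist":
        T=np.eye(4);T[:3,:3]=Ro.from_euler('xyz',o['tcp_rot']).as_matrix();T[:3,3]=o['tool_pos'];T=T@c['mount']
        return c,T[:3,:3],T[:3,3]
    return c,Ro.from_euler('xyz',c['attitude']).as_matrix(),np.array(c['position'])
def ray(n,px,o=None):
    c,R,p=pose(n,o)
    u=cv2.undistortPoints(np.array([[px]],float),c['mtx'],c['dist_coeffs'])[0,0]
    return p,R@np.array([*u,1.])
def plane(n,px,z,o=None):
    p,d=ray(n,px,o);return (p+d*(z-p[2])/d[2]).round(1)
def tri(rs):
    A=0;b=0
    for p,d in rs:
        d=d/np.linalg.norm(d);M=np.eye(3)-np.outer(d,d);A=A+M;b=b+M@p
    return np.linalg.solve(A,b)
def blobs(im,lo,hi,amin=8):
    h=cv2.cvtColor(im,cv2.COLOR_RGB2HSV);m=cv2.inRange(h,lo,hi)
    n,l,s,c=cv2.connectedComponentsWithStats(m)
    return [(c[i].round(1).tolist(),s[i].tolist()) for i in range(1,n) if s[i,4]>=amin]
E
python3 - <<'E'
from h import *
R={}
for n,boxes in {"scene":dict(green=(205,160,240,185),white=(305,150,322,170),yellow=(328,150,345,170),red=(383,150,405,172),strip=(375,150,432,204),small=(430,198,495,226)),"side":dict(green=(345,278,375,302),white=(277,212,295,226),yellow=(270,196,290,211),red=(222,170,255,195),strip=(215,160,290,206))}.items():
    im=cv2.imread(f"pics/{n}0.png")[:,:,::-1].copy()
    rng=dict(green=((50,120,60),(75,255,255)),white=((0,0,110),(180,70,255)),yellow=((22,120,100),(35,255,255)),red=((170,140,60),(180,255,255)),strip=((0,0,100),(180,70,255)),small=((0,0,100),(180,70,255)))
    for k,(a,b,c,d) in boxes.items():
        for q,s in blobs(im[b:d,a:c],*rng[k]):
            q=(q[0]+a,q[1]+b);z={'strip':40,'small':40,'red':52}.get(k,93)
            print(n,k,q,[s[0]+a,s[1]+b]+s[2:],plane(n,q,z)); R[n,k]=q
for k in('green','white','yellow','red'):print(k,tri([ray(n,R[n,k]) for n in("scene","side")]))
a=cv2.imread("pics/scene0.png")[140:230,370:500];b=cv2.imread("pics/side0.png")[145:210,205:305]
cv2.imwrite("pics/crop.png",np.vstack([cv2.resize(a,(780,540//1),interpolation=2)[:300],cv2.resize(b,(780,300),interpolation=2)]))
E
```

```text
scene green (220.9, 171.7) [218, 169, 7, 7, 38] [ 504.1 -289.2   93. ]
scene white (313.1, 159.6) [309, 156, 9, 9, 52] [495.5 -11.   93. ]
scene yellow (334.3, 160.2) [331, 158, 7, 5, 28] [511.7  51.7  93. ]
scene strip (397.7, 155.8) [395, 155, 6, 3, 9] [450.5 279.4  40. ]
scene strip (407.9, 181.4) [382, 157, 47, 44, 732] [593.1 264.3  40. ]
scene strip (383.7, 169.1) [381, 165, 7, 9, 17] [514.9 211.6  40. ]
scene small (461.8, 212.3) [434, 202, 55, 19, 681] [764.  363.3  40. ]
side green (359.5, 289.4) [354, 284, 11, 12, 103] [ 494.4 -291.1   93. ]
side white (285.6, 217.8) [280, 214, 12, 10, 77] [490.4 -10.3  93. ]
side yellow (278.7, 202.5) [275, 199, 9, 7, 47] [508.3  52.1  93. ]
side strip (259.0, 172.2) [243, 163, 30, 17, 202] [568.8 276.   40. ]
side strip (279.3, 168.1) [278, 166, 4, 5, 17] [633.5 258.1  40. ]
side strip (247.5, 185.5) [243, 183, 10, 6, 37] [505.6 234.3  40. ]
green [ 497.04406486 -289.07070233   88.44911421]
white [491.4568661   -9.63096355  91.02192831]
yellow [509.04042044  52.68816407  91.66596065]Traceback (most recent call last):
  File "<stdin>", line 10, in <module>
KeyError: ('scene', 'red')
```

Call:
arm_command(gripper=[0,0,0,0,0], dp=[[1,0.2,0],[1,0.2,0],[1,0.2,0],[1,0.2,0],[1,0.2,0]], twist=[0,0,0,0,0])

```text
time: 0.78
tool_pos: [549.9, 125.9, 226.4]
tcp_rot: [-3.141, 0.0, 1.571]
contact_force: [-0.1, -0.3, 0.6]
grip_width: 46.5
finger_force: 0.0
```

Call:
arm_command(gripper=[0,0,0,0,0], dp=[[1,0.2,0],[1,0.2,0],[0.4,0,0],[0,0,0],[0,0,0]], twist=[0,0,0,0,0])

```text
time: 1.4
tool_pos: [559.9, 184.2, 226.7]
tcp_rot: [-3.141, 0.0, 1.57]
contact_force: [0.1, 0.1, 0.2]
grip_width: 1.1
finger_force: 0.0
```

```bash
python3 - <<'E'
from h import *
o=get_obs();im=capture("wrist");cv2.imwrite("pics/w1.png",im[:,:,::-1]);np.save("w1o.npy",o,allow_pickle=True)
print(o['tool_pos'],o['tcp_rot'],o['grip_width'],o['time'])
cv2.imwrite("pics/w1c.png",cv2.resize(im[0:260,100:560],None,fx=1.7,fy=1.7,interpolation=2)[:,:,::-1])
for lo,hi in (((170,140,50),(180,255,255)),((0,190,50),(4,255,255))):
  for q,s in blobs(im,lo,hi,30):print(q,s,plane("wrist",q,52,o))
for q,s in blobs(im,(0,0,0),(180,255,45),60):
  if s[4]<1500: print('dark',q,s,plane("wrist",q,40,o))
E
```

```text
[559.89376356 184.18406358 226.67672465] [-3.14136394e+00  4.27415364e-04  1.57018076e+00] 1.0623282136656302 1.4
[468.2, 51.6] [456, 34, 24, 36, 276] [723.1 336.1  52. ]
dark [322.2, 250.5] [317, 240, 11, 19, 126] [561.   90.4  40. ]
dark [552.6, 256.7] [532, 255, 36, 5, 100] [888.5  78.4  40. ]
dark [318.6, 291.7] [317, 282, 5, 20, 80] [555.9  25.9  40. ]
dark [325.5, 291.7] [324, 282, 4, 21, 79] [565.7  25.9  40. ]
dark [479.2, 386.0] [420, 380, 111, 13, 872] [ 821.8 -158.1   40. ]
```

View pics/w1c.png

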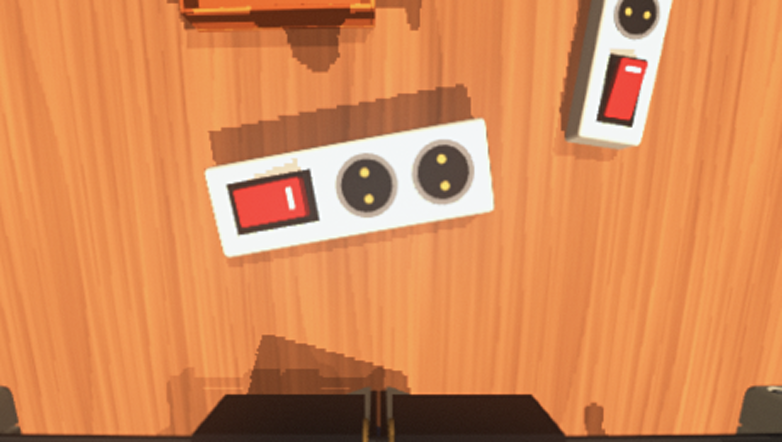

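The crop shows two strips. The larger one is in the middle, with its rocker at crop (272,202), white bar at (290,197) and sockets at (366,185) and (443,172). The smaller look-alike is at the top right, around (622,90). I'll check the size, then locate the bar.

```bash
python3 - <<'E'
from h import *
o=np.load("w1o.npy",allow_pickle=True).item()
im=cv2.imread("pics/w1.png")[:,:,::-1].copy()
f=lambda x,y:(100+x/1.7,y/1.7)
P=lambda x,y,z:plane("wrist",f(x,y),z,o)
# strip outline
h=cv2.cvtColor(im,cv2.COLOR_RGB2HSV);sub=cv2.inRange(h[60:160,215:400],(0,0,140),(180,60,255))
c=max(cv2.findContours(sub,0,2)[0],key=cv2.contourArea)
box=cv2.boxPoints(cv2.minAreaRect(c))+[215,60]
W=np.array([plane("wrist",b,40,o) for b in box]);print(W,np.linalg.norm(np.diff(W,axis=0),axis=1),"centre",W.mean(0))
s1,s2=P(366,185,40),P(442.5,172,40);u=(s2-s1);print(s1,s2,np.linalg.norm(u));u/=np.linalg.norm(u)
print("yaw",np.arctan2(u[1],u[0]),"end from sockets",s1+u*(-12-55+18), 'bar seen',P(290,197,56))
for q,s in blobs(im[90:150,225:300],(0,150,80),(180,255,255),5): 
  if s[4]<2000: print('red',q,s,plane("wrist",(q[0]+225,q[1]+90),53,o))
print('bottle',plane("scene",(294,256),0),'reel',plane("scene",(173,213),0),'tub edge',P(190,12,35),P(373,12,35))
E
```

```text
[[439.4 287.3  40. ]
 [632.4 318.5  40. ]
 [646.9 258.1  40. ]
 [445.5 223.9  40. ]] [195.50560094  62.11610097 204.28313685] centre [541.05 271.95  40.  ]
[552.6 274.1  40. ] [605.9 282.9  40. ] 54.0215697661591
yaw 0.16362707177214494 end from sockets [504.25449632 266.11800314  40.        ] bar seen [501.9 265.6  56. ]
red [12.2, 2.0] [0, 0, 36, 7, 141] [464.5 292.1  53. ]
red [33.4, 28.6] [12, 14, 45, 30, 930] [487.1 262.7  53. ]
red [1.6, 51.1] [0, 36, 6, 24, 78] [447.9 237.3  53. ]
red [57.1, 56.4] [26, 51, 49, 9, 241] [513.5 230.9  53. ]
bottle [ 799.9 -120.7    0. ] reel [ 552.9 -441.3    0. ] tub edge [436.2 385.9  35. ] [557.7 384.4  35. ]
```

Call:
arm_command(gripper=[0,0,0,0,0], dp=[[0,0,0.3],[0,0,0.3],[0,0,0.3],[0,0,0.3],[0,0,0.3]], twist=[1,1,1,1,1])

```text
time: 2.08
tool_pos: [560.1, 184.1, 189.2]
tcp_rot: [3.141, 0.0, 1.13]
contact_force: [0.3, -0.4, 0.3]
grip_width: 0.6
finger_force: 0.0
```

Call:
arm_command(gripper=[0,0,0,0,0], dp=[[0,0,0.3],[0,0,0.3],[0,0,0.3],[0,0,0.3],[0,0,0.3]], twist=[1,1,1,1,1])

```text
time: 2.7
tool_pos: [560.1, 184.1, 151.7]
tcp_rot: [3.141, -0.0, 0.694]
contact_force: [-0.5, 0.5, 0.8]
grip_width: 0.6
finger_force: 0.0
```

Call:
arm_command(gripper=[0,0,0,0,0], dp=[[0,0,0.3],[0,0,0.3],[0,0,0.3],[0,0,0.3],[0,0,0.3]], twist=[1,1,1,1,1])

```text
time: 3.32
tool_pos: [560.2, 184.2, 114.2]
tcp_rot: [3.141, -0.0, 0.258]
contact_force: [0.7, 0.6, 0.5]
grip_width: 0.1
finger_force: 0.0
```

Call:
arm_command(gripper=[0,0,0,0,0], dp=[[0,0,0],[0,0,0],[0,0,0],[0,0,0],[0,0,0]], twist=[1,0.1,0,0,0])

```text
time: 3.95
tool_pos: [560.0, 185.0, 114.3]
tcp_rot: [3.142, -0.0, 0.166]
contact_force: [0.0, 0.0, -0.4]
grip_width: 0.3
finger_force: 0.0
```

Call:
arm_command(gripper=[0,0,0,0,0], dp=[[-0.4,-0.9,0],[-0.4,-0.9,0],[-0.4,-0.9,0],[-0.37,-0.87,0],[0,0,0.4]], twist=[0,0,0,0,0])

```text
time: 4.58
tool_pos: [506.3, 267.9, 104.7]
tcp_rot: [-3.141, -0.002, 0.168]
contact_force: [-0.3, -0.8, -0.3]
grip_width: 0.5
finger_force: 0.0
```

Call:
arm_command(gripper=[0,0,0,0,0], dp=[[0,0,0.6],[0,0,0.6],[0,0,0.3],[0,0,0],[0,0,0]], twist=[0,0,0,0,0])

```text
time: 5.2
tool_pos: [507.0, 266.5, 67.0]
tcp_rot: [-3.141, -0.001, 0.166]
contact_force: [-0.4, -0.0, 1.0]
grip_width: 0.0
finger_force: 0.0
```

```bash
python3 - <<'E'
from h import *
o=get_obs();print(o['tool_pos'])
a=capture("scene")[:,:,::-1];b=capture("side")[:,:,::-1];c=capture("wrist")[:,:,::-1]
A=cv2.resize(a[130:210,360:450],(400,355),interpolation=2);B=cv2.resize(b[140:220,200:290],(400,355),interpolation=2)
cv2.imwrite("pics/t2.png",np.hstack([A,B]))
E
```

```text
[507.00867242 266.53132783  67.03035714]
```

View pics/t2.png

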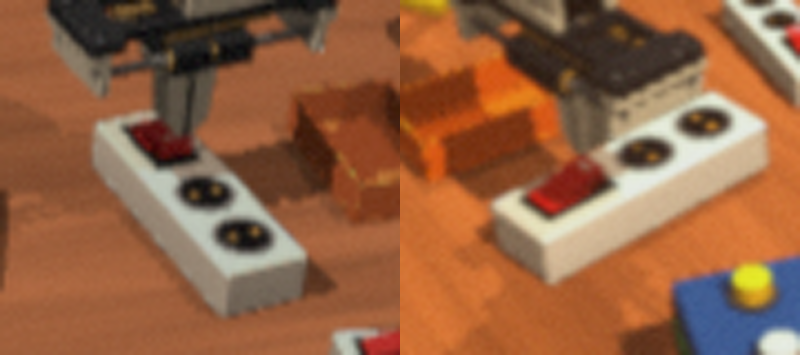

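The fingertips hang just above the rocker's raised end (left crop (185,135), right crop (595,155)), so I'll press down.

Call:
arm_command(gripper=[0,0,0,0,0], dp=[[0,0,0.2],[0,0,0.2],[0,0,0.1],[0,0,0.1],[0,0,0]], twist=[0,0,0,0,0])

```text
time: 5.98
tool_pos: [507.1, 266.7, 52.0]
tcp_rot: [-3.141, -0.001, 0.166]
contact_force: [1.7, 1.1, 3.5]
grip_width: 0.6
finger_force: 1.9
```

Call:
arm_command(gripper=[0,0,0,0,0], dp=[[0,0,0.06],[0,0,0.06],[0,0,0.04],[0,0,0],[0,0,0]], twist=[0,0,0,0,0])

```text
time: 6.6
tool_pos: [507.8, 266.9, 48.6]
tcp_rot: [-3.141, -0.003, 0.166]
contact_force: [4.0, 1.0, 6.6]
grip_width: 0.1
finger_force: 3.6
```

Call:
arm_command(gripper=[0,0,0,0,0], dp=[[0,0,0.06],[0,0,0.04],[0,0,0],[0,0,0],[0,0,0]], twist=[0,0,0,0,0])

```text
time: 7.22
tool_pos: [508.0, 266.9, 48.0]
tcp_rot: [-3.141, -0.004, 0.166]
contact_force: [0.0, -1.6, 19.7]
grip_width: 0.4
finger_force: 9.8
```

Call:
arm_command(gripper=[0,0,0,0,0], dp=[[0,0,-0.4],[0,0,-0.8],[0,0,-1],[0,0,-1],[0,0,-1]], twist=[0,0,0,0,0])

```text
time: 7.85
tool_pos: [505.1, 266.2, 150.1]
tcp_rot: [3.141, 0.004, 0.166]
contact_force: [0.3, 0.1, -0.5]
grip_width: 0.3
finger_force: 0.0
```

Call:
arm_command(gripper=[0,0,0,0,0], dp=[[0,1,0],[0,1,0],[0,1,0],[0,1,0],[0,1,0]], twist=[0,0,0,0,0])

```text
time: 8.48
tool_pos: [525.9, 142.5, 149.3]
tcp_rot: [-3.141, 0.004, 0.166]
contact_force: [0.3, -0.7, 0.0]
grip_width: 0.4
finger_force: 0.0
```

```bash
python3 - <<'E'
from h import *
o=get_obs();print(o['tool_pos'],o['time'])
a=capture("scene")[:,:,::-1];b=capture("side")[:,:,::-1]
A=cv2.resize(a[130:210,360:450],(400,355),interpolation=2);B=cv2.resize(b[140:220,200:290],(400,355),interpolation=2)
cv2.imwrite("pics/t3.png",np.hstack([A,B]))
E
```

```text
[525.8656198 142.486761  149.3245142] 8.475
```

View pics/t3.png

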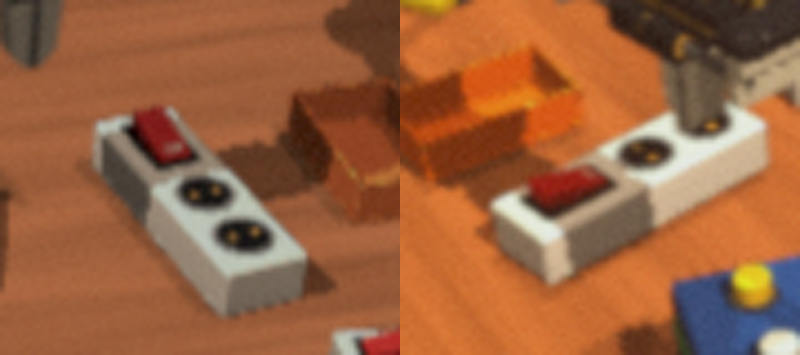

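The rocker is now tipped, with its socket end down (left crop (170,150)), and the strip's corners have not moved. Next is the extractor.

Call:
arm_command(gripper=[0,0,0,0,0], dp=[[-0.4,1,0],[-0.4,1,0],[-0.4,1,0],[-0.4,1,0],[-0.4,1,0]], twist=[0,0,0,0,0])

```text
time: 9.2
tool_pos: [497.4, 12.0, 149.7]
tcp_rot: [-3.141, 0.002, 0.166]
contact_force: [-0.6, 0.3, -0.3]
grip_width: 0.5
finger_force: 0.0
```

Call:
arm_command(gripper=[0,0,0,0,0], dp=[[-0.4,1,0],[-0.4,1,0],[-0.4,1,0],[-0.4,1,0],[-0.4,1,0]], twist=[0,0,0,0,0])

```text
time: 9.82
tool_pos: [469.1, -119.4, 149.8]
tcp_rot: [-3.14, 0.002, 0.166]
contact_force: [0.3, 0.3, -0.1]
grip_width: 0.5
finger_force: 0.0
```

Call:
arm_command(gripper=[0,0,0,0,0], dp=[[-0.4,1,0],[-0.4,1,0],[-0.4,1,0],[-0.4,1,0],[-0.4,1,0]], twist=[0,0,0,0,0])

```text
time: 10.45
tool_pos: [440.7, -250.8, 149.7]
tcp_rot: [-3.139, 0.001, 0.166]
contact_force: [0.1, 0.2, -0.0]
grip_width: 0.2
finger_force: 0.0
```

Call:
arm_command(gripper=[0,0,0,0,0], dp=[[-0.5,0.9,0],[-0.5,0.9,0],[0,0,0],[0,0,0],[0,0,0]], twist=[0,0,0,0,0])

```text
time: 11.08
tool_pos: [424.2, -298.6, 150.1]
tcp_rot: [-3.141, 0.0, 0.167]
contact_force: [0.8, 0.5, 0.2]
grip_width: 0.3
finger_force: 0.0
```

```bash
python3 - <<'E'
from h import *
o=get_obs();im=capture("wrist");cv2.imwrite("pics/w4.png",im[:,:,::-1]);print(o['tool_pos'],o['tcp_rot'],o['time'])
for q,s in blobs(im,(45,100,50),(80,255,255),60):print(q,s,plane("wrist",q,93,o))
E
```

```text
[ 424.21295894 -298.63109147  150.11831613] [-3.14080918e+00  1.47655922e-04  1.66948140e-01] 11.075
[323.8, 121.9] [309, 106, 31, 33, 783] [ 497.7 -287.4   93. ]
```

View pics/w4.png

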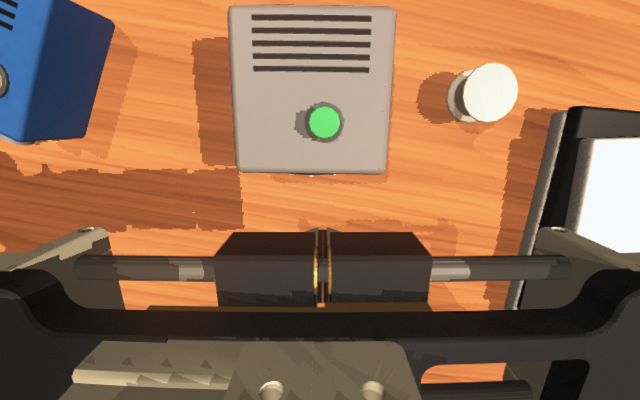

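The green key is at (324,122). Its diameter is about 32 px, or 24 mm, which matches, and it lies at world (498,-288). Moving above it and pressing.

Call:
arm_command(gripper=[0,0,0,0,0], dp=[[0.8,0.02,0],[0.8,0.02,0],[0.8,0.02,0],[0.58,0,0.5],[0,0,0.7]], twist=[0,0,0,0,0])

```text
time: 11.75
tool_pos: [498.7, -288.3, 119.4]
tcp_rot: [3.141, -0.001, 0.167]
contact_force: [0.1, 0.3, -0.2]
grip_width: 0.3
finger_force: 0.0
```

Call:
arm_command(gripper=[0,0,0,0,0], dp=[[0,0,0.6],[0,0,0.3],[0,0,0.2],[0,0,0.1],[0,0,0]], twist=[0,0,0,0,0])

```text
time: 12.38
tool_pos: [497.9, -289.3, 90.5]
tcp_rot: [3.141, -0.001, 0.166]
contact_force: [-0.0, 0.4, -0.8]
grip_width: 0.3
finger_force: 0.0
```

Call:
arm_command(gripper=[0,0,0,0,0], dp=[[0,0,0.1],[0,0,0.08],[0,0,0.04],[0,0,0],[0,0,0]], twist=[0,0,0,0,0])

```text
time: 13.0
tool_pos: [498.0, -289.4, 85.2]
tcp_rot: [3.141, -0.001, 0.166]
contact_force: [-0.2, -0.3, 6.0]
grip_width: 0.3
finger_force: 2.8
```

Call:
arm_command(gripper=[0,0,0,0,0], dp=[[0,0,0.06],[0,0,0.04],[0,0,0],[0,0,0],[0,0,0]], twist=[0,0,0,0,0])

```text
time: 13.62
tool_pos: [498.2, -289.5, 85.0]
tcp_rot: [3.139, -0.002, 0.166]
contact_force: [-5.6, 3.4, 21.7]
grip_width: 0.6
finger_force: 10.9
```

Call:
arm_command(gripper=[0,0,0,0,0], dp=[[0,0,-0.6],[0,0,-1],[-0.6,0,-1],[-0.8,0,0],[-0.8,0,0]], twist=[0,0,0,0,0])

```text
time: 14.25
tool_pos: [443.0, -298.2, 147.4]
tcp_rot: [3.141, -0.0, 0.166]
contact_force: [0.1, -1.0, -0.6]
grip_width: 0.5
finger_force: 0.0
```

Call:
arm_command(gripper=[0,0,0,0,0], dp=[[-0.8,0,0],[0,0,0],[0,0,0],[0,0,0],[0,0,0]], twist=[0,0,0,0,0])

```text
time: 14.88
tool_pos: [424.1, -301.3, 147.1]
tcp_rot: [-3.142, -0.0, 0.166]
contact_force: [1.3, 0.1, -0.6]
grip_width: 0.4
finger_force: 0.0
```

```bash
python3 - <<'E'
from h import *
o=get_obs();im=capture("wrist");cv2.imwrite("pics/w5.png",im[:,:,::-1]);print(o['tool_pos'],o['time'],o['contact_force'])
for q,s in blobs(im,(45,100,50),(80,255,255),60):print(q,s,plane("wrist",q,93,o),plane("wrist",q,85,o))
sc=capture("side")
for n,i in(("old",cv2.imread("pics/side0.png")[:,:,::-1].copy()),("new",sc)):print(n,blobs(i[278:302,345:375],(50,120,60),(75,255,255)))
E
```

```text
[ 424.12521852 -301.26849491  147.11289381] 14.875 [ 1.32421444  0.12931123 -0.6247278 ]
[320.4, 121.4] [305, 106, 31, 32, 746] [ 497.5 -287.6   93. ] [ 497.6 -287.5   85. ]
old [([14.5, 11.4], [9, 6, 11, 12, 103])]
new [([11.1, 10.1], [10, 9, 3, 3, 8])]
```

Call:
arm_command(gripper=[0,0,0,0,0], dp=[[0.15,-1,0],[0.15,-1,0],[0.15,-1,0],[0.15,-1,0],[0.15,-1,0]], twist=[0,0,0,0,0])

```text
time: 15.6
tool_pos: [421.6, -174.2, 147.3]
tcp_rot: [3.141, -0.0, 0.166]
contact_force: [0.4, 0.6, -0.1]
grip_width: 0.6
finger_force: 0.0
```

Call:
arm_command(gripper=[0,0,0,0,0], dp=[[0.15,-1,0],[0.15,-1,0],[0.15,-1,0],[0.15,-1,0],[0.15,-1,0]], twist=[0,0,0,0,0])

```text
time: 16.23
tool_pos: [419.5, -47.8, 147.3]
tcp_rot: [3.141, -0.0, 0.166]
contact_force: [0.7, 0.6, -0.0]
grip_width: 0.6
finger_force: 0.0
```

Call:
arm_command(gripper=[0,0,0,0,0], dp=[[0.15,-1,0],[0,0,0],[0,0,0],[0,0,0],[0,0,0]], twist=[0,0,0,0,0])

```text
time: 16.85
tool_pos: [419.0, -23.9, 147.2]
tcp_rot: [3.142, -0.0, 0.165]
contact_force: [0.4, 0.3, -0.2]
grip_width: 0.5
finger_force: 0.0
```

```bash
python3 - <<'E'
from h import *
o=get_obs();im=capture("wrist");cv2.imwrite("pics/w6.png",im[:,:,::-1]);print(o['tool_pos'],o['time'])
for k,lo,hi in(("white",(0,0,150),(180,60,255)),("yellow",(22,120,100),(35,255,255))):
  for q,s in blobs(im[:230],lo,hi,200):print(k,q,s,plane("wrist",q,93,o))
R={}
for n,(a,b,c,d) in dict(side=(345,278,375,302),scene=(205,160,240,185)).items():
  new=capture(n);cv2.imwrite(f"pics/{n}6.png",new[:,:,::-1])
  for t,i in(("old",cv2.imread(f"pics/{n}0.png")[:,:,::-1].copy()),("new",new)):
    for q,s in blobs(i[b:d,a:c],(50,120,60),(75,255,255)):print(n,t,q,s);R[n,t]=(q[0]+a,q[1]+b)
for t in("old","new"):print(t,tri([ray(n,R[n,t]) for n in("scene","side")]))
P=[cv2.resize(cv2.imread(f"pics/{f}.png")[r],(390,290),interpolation=2) for f,r in(("side0",np.s_[265:325,320:400]),("side6",np.s_[265:325,320:400]))]
w=cv2.resize(cv2.imread("pics/w6.png")[:240],(780,292))
cv2.imwrite("pics/t6.png",np.vstack([np.hstack(P),w]))
E
```

```text
[419.04559351 -23.94632514 147.20083874] 16.85
white [40.9, 65.6] [0, 0, 78, 133, 4582] [500.8 201.6  93. ]
white [594.6, 149.7] [545, 66, 95, 151, 9946] [ 509.9 -228.1   93. ]
white [315.8, 122.1] [300, 106, 33, 34, 854] [491.4  -7.1  93. ]
yellow [236.4, 82.4] [221, 65, 32, 36, 873] [509.5  53.7  93. ]
side old [14.5, 11.4] [9, 6, 11, 12, 103]
side new [14.2, 12.7] [9, 8, 11, 10, 85]
scene old [15.9, 11.7] [13, 9, 7, 7, 38]
scene new [16.1, 13.0] [13, 11, 7, 5, 26]
old [ 497.04406486 -289.07070233   88.44911421]
new [ 496.98669628 -288.91672505   83.78939679]
```

View pics/t6.png

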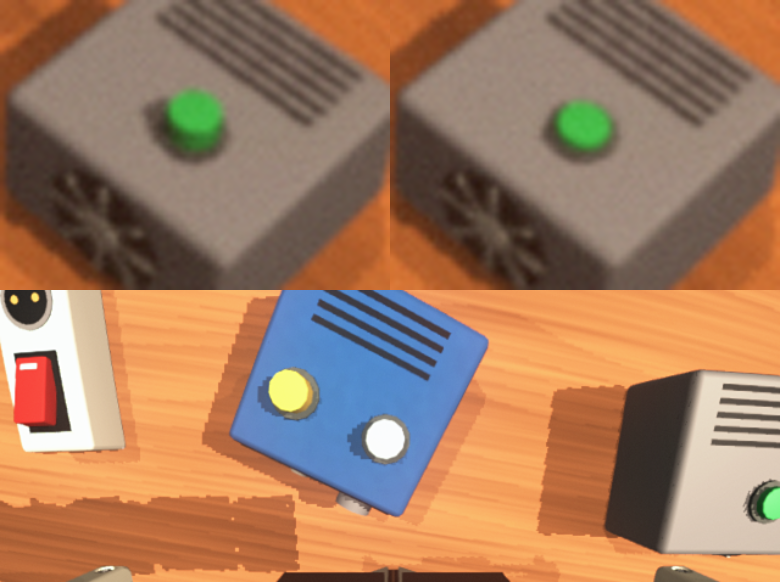

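The green key is in: top right, it now sits low in its collar. Bottom, the white key is at (316,122) px, world (492,-8), and the yellow key at (236,82) px, 64 mm away. Pressing the white key now.

Call:
arm_command(gripper=[0,0,0,0,0], dp=[[0.8,-0.03,0],[0.8,-0.03,0],[0.8,-0.04,0],[0.58,0,0.4],[0,0,0.7]], twist=[0,0,0,0,0])

```text
time: 17.62
tool_pos: [493.2, -8.7, 119.1]
tcp_rot: [3.141, -0.001, 0.166]
contact_force: [-0.1, 0.2, -0.4]
grip_width: 0.3
finger_force: 0.0
```

Call:
arm_command(gripper=[0,0,0,0,0], dp=[[0,0,0.6],[0,0,0.3],[0,0,0.2],[0,0,0.1],[0,0,0]], twist=[0,0,0,0,0])

```text
time: 18.25
tool_pos: [492.3, -8.7, 89.9]
tcp_rot: [3.141, -0.001, 0.166]
contact_force: [-0.1, 0.1, 0.3]
grip_width: 0.6
finger_force: 0.0
```

Call:
arm_command(gripper=[0,0,0,0,0], dp=[[0,0,0.1],[0,0,0.08],[0,0,0.06],[0,0,0],[0,0,0]], twist=[0,0,0,0,0])

```text
time: 18.88
tool_pos: [492.7, -8.7, 85.1]
tcp_rot: [3.141, -0.002, 0.166]
contact_force: [-3.4, 0.5, 15.2]
grip_width: 0.4
finger_force: 7.3
```

Hard stop reached at 85.1 mm. I'll press slightly more, then lift clear.

Call:
arm_command(gripper=[0,0,0,0,0], dp=[[0,0,0.03],[0,0,0],[0,0,0],[0,0,-0.5],[0,0,-1]], twist=[0,0,0,0,0])

```text
time: 19.5
tool_pos: [491.4, -8.5, 120.2]
tcp_rot: [-3.141, 0.002, 0.166]
contact_force: [0.8, -0.8, 0.6]
grip_width: 0.5
finger_force: 0.0
```

Call:
arm_command(gripper=[0,0,0,0,0], dp=[[0,0,-1],[-0.8,0,0],[-0.8,0,0],[-0.8,0,0],[-0.8,0,0]], twist=[0,0,0,0,0])

```text
time: 20.12
tool_pos: [412.5, -21.9, 145.5]
tcp_rot: [3.142, -0.0, 0.166]
contact_force: [0.0, -0.5, -0.1]
grip_width: 0.5
finger_force: 0.0
```

Call:
arm_command(gripper=[0,0,0,0,0], dp=[[0,1,0],[0,1,0],[0,1,0],[0,0,0],[0,0,0]], twist=[0,0,0,0,0])

```text
time: 20.75
tool_pos: [425.2, -95.2, 145.3]
tcp_rot: [-3.141, 0.0, 0.165]
contact_force: [0.3, -0.5, -0.4]
grip_width: 0.8
finger_force: 0.0
```

```bash
python3 - <<'E'
from h import *
print(get_obs()['tool_pos'])
for n in("scene","side"):cv2.imwrite(f"pics/{n}9.png",capture(n)[:,:,::-1])
f=lambda n,r,w,h:cv2.resize(cv2.imread(f"pics/{n}.png")[r],(w,h),interpolation=2)
st=np.s_[180:260,240:340];sc=np.s_[130:270,150:480]
cv2.imwrite("pics/t9.png",np.vstack([np.hstack([f("side0",st,330,264),f("side9",st,330,264)]),f("scene9",sc,660,280)]))
E
```

```text
[425.18782459 -95.23521965 145.29933873]
```

View pics/t9.png

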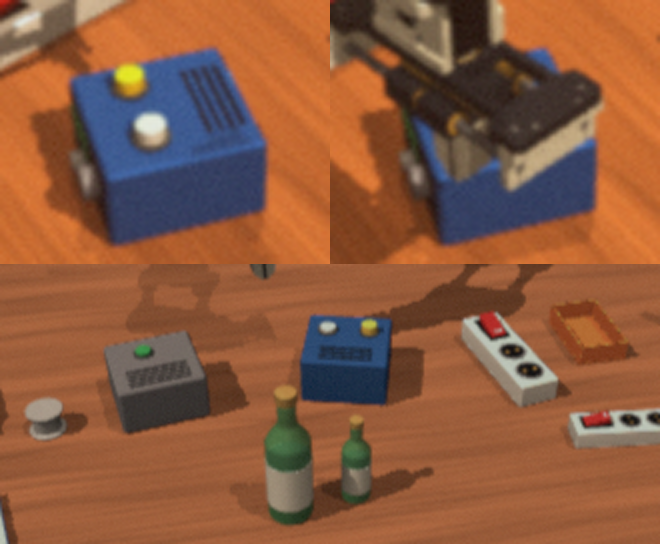

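The lower panel shows the white key low at (328,327), the yellow key still out at (369,327), the green key in at (143,350), the rocker on, and the reel, bottle and tub in place. Handing in.

```bash
python3 -c "
from plant import *
print(close_job())"
```

```text
the job is handed in; nothing more can be done
None
```

I switched the rocker on, then pressed the green key and the white key fully in, in that order; each reached its hard stop, the last pictures show the yellow key still out and nothing else moved, and the job was handed in after about 21 s (no verdict came back).

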